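# Clear the heat sink off the roll-top and raise its shutter

### The job

A finned heat sink has been left leaning on the lift bar of the roll-top cabinet. Take it away and lay it gently, flat and fins up, inside the black parts tray; then raise the slatted shutter by its lift bar and push it fully home, until the bar meets the buffers on the hood and it stays open, never letting it slam. Leave the other things where they are.

Things in the scene. Friction and masses are not known exactly. Their poses are not given: they have to be found in the camera images.
- cabinet: Light grey roll-top bench cabinet, fixed: 403 mm deep (its x), 300 wide (its y), 262 high. Origin on the bench under the axis of the shutter's track. Axes level: -x points out of the rounded shuttered front (198 mm out), +x to the flat back, z up. A box-shaped hood, 216 to 262 mm high, covers the stowed slats; its upright front face stands at x = -35 mm.
- track_axis (a point): Middle of the axis on which the slats run round their circular side tracks: 30 mm above the bench, the axis lies along the cabinet's y. Its axes are those of the cabinet.
- shutter (a joint): The slatted shutter, rad of arc about track_axis: 0 = closed; 1.117 = fully open, the bar against the buffers on the hood's front face; opening carries the bar up and back. 0.6 to 1.1 kg: raising takes up to about 8 N at the bar. Let go below 0.4 rad it falls shut; left between 0.6 and 1.0 it stays by friction; pushing it on from there takes 2 to 3 N.
- lift_bar (a point): Middle of the shutter's orange lift bar: round, 14 mm thick, 200 long along the cabinet's y, on dark end posts (170 mm bare); it may turn in the fingers. It runs 226 mm from the track axis, 35 mm clear of the slats. Closed: 14 degrees above axis level, 85 mm above the bench, in front; fully open: 78 degrees, 251 mm up, 5 mm from the hood, too close for a finger behind it.
- heatsink_center (a point): Centre of the loose aluminium heat sink, 170 mm long (x), 60 wide (y), 33 thick (z), 0.3 to 0.65 kg; x along the fins, z out of the finned face. It leans at 48 degrees from level across the lift bar: lower (-x) edge on the bench, underside on the bar 36 mm above its middle, fins outward and up, x in the cabinet's x-z plane. Its flat sides can be pinched, 60 mm apart.
- tray: Shallow black parts tray, fixed to the bench, empty: outside 270 mm (x) x 150 mm (y) x 22 mm high, walls and floor 4 mm thick. Origin at the centre of its underside, z up.
- flux_jar: Bystander, to be left alone: flux jar, amber with a white lid, 57 mm across, 50 mm tall.
- solder_spool: Bystander, to be left alone: spool of solder wire standing on a flange, 64 mm across, 50 mm tall.
- driver: Bystander, to be left alone: screwdriver with a red handle, 190 mm long, lying.
- multimeter: Bystander, to be left alone: grey hand-held multimeter lying face up on the cabinet's deck, 150 x 78 x 36 mm.
- power_board: Bystander, to be left alone: green power circuit board with tall black capacitors, 170 x 110 mm, 60 mm tall.
- fan: Bystander, to be left alone: black square cooling fan lying flat, 80 x 80 x 25 mm.

How it is judged:
By the outcome, as a careful person would: the job done as asked, in the order asked, and still so for the second after the job is handed in, with the robot touching nothing.
It also fails if it takes over 61 s, if anything falls off the work surface, if the arm or the gripper's body presses on something with over 40 N, if the wrist force passes 120 N, or if a joint passes its speed limit or range.

### The arm

A 7-joint arm with a two-finger parallel gripper is mounted at the origin on the work surface. World frame = base frame: x ahead of the robot, y to its left, z up, the work surface at z = 0. Lengths are in mm, angles in rad, forces in N, time in s.
With the tool pointing down it reaches from about 425 to 1025 mm from the base axis. Payload 9.4 kg.
Tool frame: the origin (TCP) lies on the mounting face of the last link; the fingertips stand 173 mm ahead of it and the grasp point (between the pads) lies 155 mm ahead of it; z points along the fingers, y is the direction in which the jaws open and shut (so a half turn about z gives the same grasp; the last joint's range is limited). The gripper opens to 85 mm and grips with 20 to 120 N. Pads are 22 mm wide; open, the fingers measure 114 mm over their backs; the gripper's body (76 mm by 85 mm) begins 54 mm behind the grasp point. The pads swing forward as they close: fully open they stand 13 mm farther back than shut.
Start: joints at [-1.204, 0.599, -0.003, 1.599, 0.002, 0.943, -0.08], TCP at [311.293, 654.768, 404.675] pointing down, gripper open.
Joint ranges: [-2.57, 2.57], [-0.35, 1.97], [-1.29, 1.29], [0.11, 2.56], [-1.05, 4.19], [0.11, 1.86], [-2.63, 2.63]. Speed limits (rad/s): [2.22, 2.22, 3.01, 3.01, 3.14, 3.14, 3.14].

### API

Orientations are given as a unit quaternion [x, y, z, w].
In Python, from cell import env, eyes gives the robot as it stands.
- The arm moves only by the shell command python3 -m jog 'ROWS' [FORCE]. ROWS is JSON, a list that holds one entry, the list of rows, each a list of 5 numbers: the shift along the world's x, y, z in mm, then the turn about the world's z in degrees, then the gripper's target within -1 to 1 (fully open at 1, half-way at 0, shut at -1). A call has 1 to 12 rows; each row is the pose to reach, as a shift and turn from the pose commanded when the call began; what a row does not reach only later rows make up. A row lasts 1/8 s, in which the tool goes at most 62.5 mm and 10.7 degrees, less where a joint would pass 70% of its speed; a pose out of reach is approached as far as the arm can. A call with a gripper value outside its range is refused whole. The fingers move at their own pace and stop on an object; FORCE is the grip in N (left out, the last holds). Time passes only in rows, so rows that repeat a pose let the fingers close. It gives the time, the measured TCP pose, the force and the opening at its end, in the units of the state.
- env.observe(): the state, without advancing time (a new reading comes with each control period).
- eyes.capture(name): name is "scene" or "top"; returns (picture, depth): 400x640x3 uint8, red, green, blue; 400x640 float32, mm along the optical axis (not along the pixel's ray), 0 where there is no reading.
- eyes.get_calibration(name): a dict with "mtx" (3x3 intrinsics, pixels), "k1" (the pictures are not rectified: a ray, as slopes to the right and down, at radius r is drawn at 1 + k1 r^2 times it, then the intrinsics apply), "view" (4x4, takes a point from world to camera coordinates). Camera axes: x right, y down, z forward; pixel columns grow to the right and rows downward; lengths in mm; the calibration is good to about 2 mm. A picture is of the moment at which its call begins. get_calibration takes no time and is no camera call.
- env.sign_off(): hands the job in, once; it reports no verdict.
The state is a dict: "t": time; "qpos": joint angles; "dq": joint speeds; "effort": joint torques, N m; "tcp_pos": TCP position; "tcp_rot": TCP orientation; "force": force on the tool from outside, world axes, zero at the start; "torque": the same for the moment, N m; "grip_width": opening from 0.0 (shut) to 1.0 (fully open).
Only numpy, scipy, OpenCV 4.12 (cv2) and the standard library are available. Lean on these libraries where they do the work, as an engineer would, in place of code of your own. Each camera call takes 0.05 s, during which the arm holds its last target.

## Working session

There is one attempt and no reset: what is moved stays moved. The work goes in short steps, Python scripts to look and compute and a shell command to move; the robot and the scene stay as the last step left them, time stands still between calls to the robot, and variables do not carry over. Pictures are saved under pics/ and viewed, and the job is handed in when it is done.

```bash
ls; mkdir -p pics
python3 - <<'E'
from cell import env, eyes
import cv2,numpy as np
print(env.observe())
for n in("scene","top"):
    p,d=eyes.capture(n); cv2.imwrite(f"pics/{n}0.png",p[:,:,::-1]); np.savez(f"{n}0.npz",p=p,d=d)
    print(eyes.get_calibration(n))
E
```

```text
pics
{'t': 0.0, 'qpos': array([-1.20370596,  0.60014279, -0.00254911,  1.60016387,  0.00176592,
        0.94289922, -0.07982806]), 'dq': array([-0.00039194, -0.00042637,  0.00076096, -0.00107119,  0.00077933,
        0.00155498,  0.00016051]), 'effort': array([-3.92166030e-04, -7.76439357e+01,  1.56441148e+00, -2.58024251e+01,
        1.22362655e-02,  8.69785639e-03, -5.21853025e-06]), 'tcp_pos': array([311.18475986, 654.58184835, 403.7917397 ]), 'tcp_rot': array([ 2.20071199e-01,  9.75483479e-01, -7.96503880e-04, -1.20085340e-04]), 'force': array([0.542961  , 0.30466101, 0.26909929]), 'torque': array([-0.01800514,  0.03354153,  0.01692253]), 'grip_width': 0.9997168744254403}
{'mtx': array([[389.18506841,   0.        , 327.00106878],
       [  0.        , 389.18506841, 199.36386303],
       [  0.        ,   0.        ,   1.        ]]), 'k1': -0.03757263885228461, 'view': array([[-5.10262042e-01,  8.60011914e-01,  3.48659376e-03,
         2.55913848e+02],
       [ 8.12521034e-01,  4.83405493e-01, -3.25773998e-01,
        -4.16419610e+02],
       [-2.81854958e-01, -1.63397175e-01, -9.45441244e-01,
         1.43947972e+03],
       [ 0.00000000e+00,  0.00000000e+00,  0.00000000e+00,
         1.00000000e+00]])}
{'mtx': array([[413.9793392 ,   0.        , 311.77518747],
       [  0.        , 413.9793392 , 195.20471796],
       [  0.        ,   0.        ,   1.        ]]), 'k1': -0.05830357307757511, 'view': array([[ 8.26560664e-03, -9.99851413e-01, -1.51272077e-02,
         4.25596653e+01],
       [-9.98151473e-01, -7.33878454e-03, -6.03305889e-02,
         5.40443984e+02],
       [ 6.02106092e-02,  1.55979136e-02, -9.98063819e-01,
         1.33043332e+03],
       [ 0.00000000e+00,  0.00000000e+00,  0.00000000e+00,
         1.00000000e+00]])}
```

View pics/scene0.png

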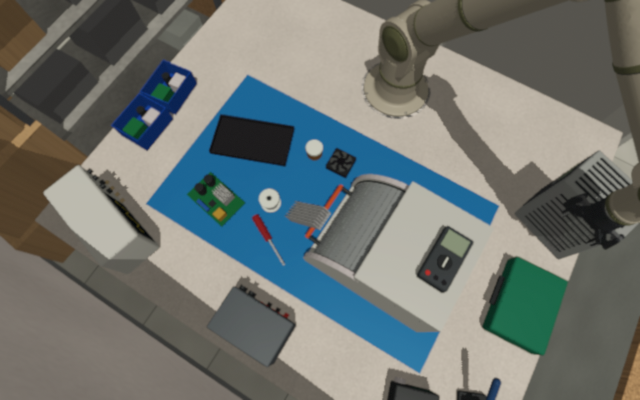

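View pics/top0.png

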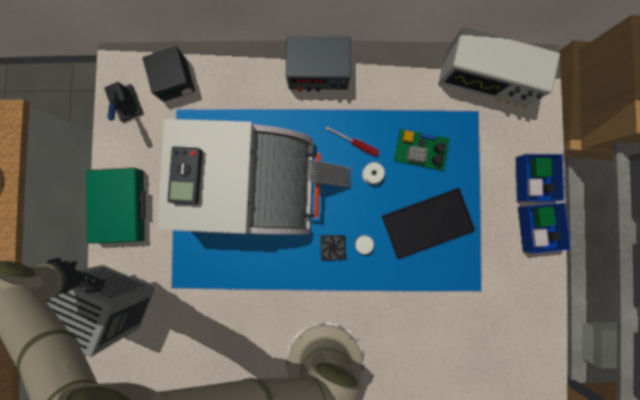

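The cabinet front (bar and heat sink) faces world -y. The black tray is near top-view (428,223), and the jar, fan and spool stand close to the sink. Next I'll measure from the depth.

```bash
cat > h.py <<'E'
import numpy as np,cv2
from cell import env,eyes
def cloud(n,d):
    c=eyes.get_calibration(n);K=c["mtx"];k=c["k1"];V=c["view"]
    v,u=np.mgrid[:400,:640]
    pts=cv2.undistortPoints(np.stack([u,v],-1).reshape(-1,1,2).astype(float),K,np.array([k,0,0,0.])).reshape(400,640,2)
    P=np.dstack([pts[...,0]*d,pts[...,1]*d,d])
    W=(P-V[:3,3])@V[:3,:3]; W[d<=0]=np.nan
    return W
def tcp():
    s=env.observe();return s
E
python3 - <<'E'
from h import *
for n in("scene","top"):
    z=np.load(n+"0.npz");p,d=z["p"].astype(int),z["d"];W=cloud(n,d)
    hsv=cv2.cvtColor(z["p"],cv2.COLOR_RGB2HSV)
    roi=np.zeros((400,640),bool)
    if n=="top": roi[100:300,160:490]=1
    else: roi[70:380,140:500]=1
    X,Y,Z=W[...,0],W[...,1],W[...,2]
    print(n,"bench z",np.nanmedian(Z[roi&(hsv[...,0]>95)&(hsv[...,0]<110)&(hsv[...,1]>180)]))
    # tray
    m=roi&(p.max(2)<50)&(Z<60)
    k,l,st,_=cv2.connectedComponentsWithStats(m.astype(np.uint8))
    for i in range(1,k):
        if st[i,4]>150:
            q=W[l==i];r=cv2.minAreaRect(q[:,:2].astype(np.float32));print(" dark",st[i],r,np.nanmedian(q[:,2]))
    m=roi&(p[...,0]>150)&(p[...,1]<120)&(p[...,2]<90)
    k,l,st,_=cv2.connectedComponentsWithStats(m.astype(np.uint8))
    for i in range(1,k):
        if st[i,4]>10:
            q=W[l==i];r=cv2.minAreaRect(q[:,:2].astype(np.float32));print(" red",st[i],r,np.nanmedian(q[:,2]))
    # deck
    m=roi&(Z>205)&(Z<300)&(hsv[...,1]<40)
    q=W[m];print(" deck z hist",np.histogram(q[:,2],bins=10)); 
    r=cv2.minAreaRect(q[q[:,2]>240][:,:2].astype(np.float32));print(" hood",r,cv2.boxPoints(r))
    s=3 if n=="top" else 4
    b=(100,290,270,490) if n=="top" else (130,290,230,400)
    cr=z["p"][b[0]:b[1],b[2]:b[3],::-1];cv2.imwrite(f"pics/{n}crop.png",cv2.resize(cr,None,fx=s,fy=s,interpolation=cv2.INTER_CUBIC)[:600])
E
```

```text
scene bench z -1.140727786215095
 dark [ 210  116   83   49 2935] ((456.3443908691406, -331.82537841796875), (151.77215576171875, 269.00823974609375), 20.252676010131836) 2.4199496778796457
 dark [327 149  28  28 332] ((379.0946044921875, -20.130149841308594), (78.83177947998047, 74.6902847290039), 2.1689836978912354) 23.281481742705697
 dark [195 175  20  20 195] ((675.868408203125, -362.55242919921875), (35.689579010009766, 75.04972076416016), 81.50739288330078) 49.05553382831906
 dark [484 277  16  51 283] ((546.300537109375, 600.0880737304688), (155.73744201660156, 17.895591735839844), 4.0404887199401855) 43.11903187182697
 red [325 185  17  24  86] ((517.8265380859375, 32.70097732543945), (10.740394592285156, 88.63531494140625), 87.49915313720703) 89.42658574366683
 red [306 228   8   9  34] ((651.9649658203125, 27.952301025390625), (9.740663528442383, 33.08695602416992), 86.52246856689453) 88.23499194277532
 red [426 270   4   5  15] ((633.8475341796875, 354.53778076171875), (8.398078918457031, 9.145488739013672), 68.48272705078125) 298.1651452175042
 deck z hist (array([ 623, 
[... 1253 characters left out ...]
.352123260498047), (18.611194610595703, 6.200728893280029), 0.35642075538635254) 89.91837932007653
 red [315 188   3  28  61] ((516.4601440429688, 32.49391555786133), (83.17218780517578, 6.16845178604126), 0.39480695128440857) 90.22610194240784
 deck z hist (array([ 682,  213,  110,   57,   67, 5412, 2408,   63,   67, 1080]), array([205.00109313, 214.50027047, 223.9994478 , 233.49862513,
       242.99780247, 252.4969798 , 261.99615713, 271.49533446,
       280.9945118 , 290.49368913, 299.99286646]))
 hood ((577.88037109375, 333.337158203125), (243.0559539794922, 302.0106201171875), 88.19408416748047) [[423.12024 216.62833]
 [724.98083 207.11075]
 [732.6405  450.046  ]
 [430.7799  459.56357]]
```

View pics/topcrop.png

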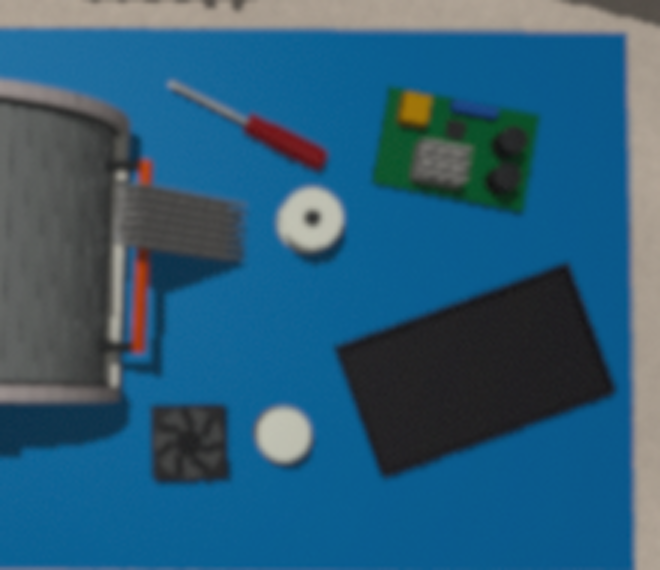

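View pics/scenecrop.png

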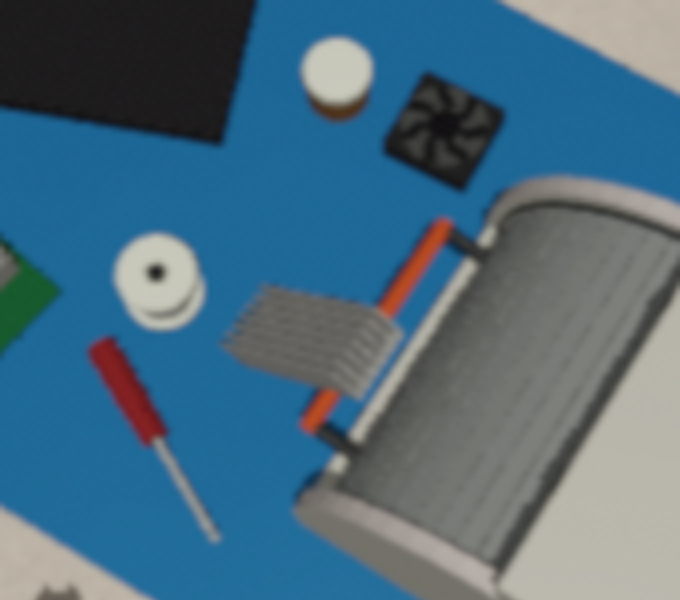

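Run:
```python
from h import *
ex=np.array([.0315,.9995,0]);ey=np.array([-.9995,.0315,0])
for n in("scene","top"):
    z=np.load(n+"0.npz");W=cloud(n,z["d"])
    hsv=cv2.cvtColor(z["p"],cv2.COLOR_RGB2HSV)
    X,Y,Z=W[...,0],W[...,1],W[...,2]
    m=(X>520)&(X<670)&(Y>-90)&(Y<42)&(Z>8)&(hsv[...,1]<70)
    k,l,st,_=cv2.connectedComponentsWithStats(m.astype(np.uint8))
    i=1+np.argmax(st[1:,4]);q=W[l==i];print(n,st[i])
    # RANSAC-ish plane
    for it in range(5):
        c=q.mean(0);u,s,vt=np.linalg.svd(q-c,full_matrices=False);nn=vt[2]*np.sign(vt[2,2])
        e=(q-c)@nn; q=q[np.abs(e)<max(3,1.5*e.std())]
    print(" normal",nn,"tilt",np.degrees(np.arccos(nn[2])),"az",np.degrees(np.arctan2(nn[1],nn[0])),len(q),e.std(),c)
    r=cv2.minAreaRect(q[:,:2].astype(np.float32));print(r,cv2.boxPoints(r).round(0).tolist())
    print(" z",np.percentile(q[:,2],[1,50,99]),"y",np.percentile(q[:,1],[1,99]))
    for y0 in range(-80,40,15):
        s=q[(q[:,1]>y0)&(q[:,1]<y0+15)]
        if len(s)>5: print("  y",y0+7,"x",s[:,0].min().round(),s[:,0].max().round(),"z",np.median(s[:,2]).round(),s[:,2].max().round())
```

```text
scene [286 202  40  27 659]
 normal [-0.0085844  -0.74672545  0.665077  ] tilt 48.311767206176505 az -90.65864630675527 383 3.3801083501927147 [605.25235198 -14.73715194  87.19131604]
((605.831787109375, -18.327220916748047), (117.3471908569336, 60.601783752441406), 88.13880157470703) [[574.0, -76.0], [634.0, -78.0], [638.0, 39.0], [577.0, 41.0]]
 z [ 20.31447816  89.19788984 146.26006368] y [-74.75008949  37.60254282]
  y -73 x 574.0 633.0 z 26.0 35.0
  y -58 x 575.0 634.0 z 40.0 54.0
  y -43 x 575.0 635.0 z 58.0 68.0
  y -28 x 576.0 635.0 z 75.0 87.0
  y -13 x 576.0 635.0 z 90.0 103.0
  y 2 x 576.0 636.0 z 106.0 119.0
  y 17 x 577.0 637.0 z 124.0 138.0
  y 32 x 577.0 637.0 z 141.0 147.0
top [313 161  36  25 665]
 normal [ 0.15754397 -0.79774478  0.58205082] tilt 54.40508398040385 az -78.82859832207106 404 7.03837116089178 [603.09052792  -9.50917447  83.64379957]
((602.3121948242188, -12.813308715820312), (110.98233795166016, 60.17795181274414), 87.89118957519531) [[570.0, -67.0], [630.0, -69.0], [634.0, 42.0], [574.0, 44.0]]
 z [ 10.01046429  87.7113205  146.93624293] y [-64.06086653  39.08053673]
  y -58 x 571.0 629.0 z 19.0 49.0
  y -43 x 571.0 630.0 z 42.0 73.0
  y -28 x 572.0 630.0 z 65.0 88.0
  y -13 x 573.0 632.0 z 87.0 104.0
  y 2 x 573.0 632.0 z 104.0 121.0
  y 17 x 573.0 632.0 z 122.0 143.0
  y 32 x 574.0 634.0 z 140.0 151.0
```

```bash
python3 -m jog '[[[20,-20,50,-5,1],[45,-50,100,-10,1],[70,-95,140,-16,1],[95,-145,150,-22,1],[119,-195,150,-28,1],[143,-245,150,-34,1],[167,-295,150,-40,1],[191,-345,150,-46,1],[215,-395,150,-52,1],[239,-445,150,-58,1],[263,-495,150,-62,1],[285,-545,150,-66.4,1]]]' 60; python3 -c "
from h import *
s=env.observe();print(s['qpos'].round(2),s['force'],s['t'])"
```

```text
t: 1.6
tcp_pos: [596.8, 108.1, 554.5]
tcp_rot: [0.719, 0.695, -0.0, -0.0]
force: [-0.5, -0.4, 0.1]
grip_width: 0.996
[-0.57  0.34  0.42  1.71 -0.15  1.13 -0.14] [-0.54184339 -0.44598055  0.13769884] 1.6
```

```bash
python3 -m jog '[[[4,-50,-20,0,1],[8,-95,-50,0,1],[8.3,-103.6,-100,0,1],[8.3,-103.6,-150,0,1],[8.3,-103.6,-200,0,1],[8.3,-103.6,-240,0,1],[8.3,-103.6,-250,0,1],[8.3,-103.6,-250,0,1]]]'
python3 - <<'E'
from h import *
for n in("scene","top"):
    p,d=eyes.capture(n); np.savez(f"{n}1.npz",p=p,d=d)
    b=(100,250,250,420) if n=="top" else (130,280,230,400)
    cv2.imwrite(f"pics/{n}1.png",cv2.resize(p[b[0]:b[1],b[2]:b[3],::-1],None,fx=4,fy=4,interpolation=cv2.INTER_CUBIC)[:600])
print(env.observe()['tcp_pos'])
E
```

```text
t: 2.6
tcp_pos: [604.8, 6.0, 304.8]
tcp_rot: [0.718, 0.696, -0.0, -0.0]
force: [0.2, 0.2, 0.3]
grip_width: 1.002
[605.13308153   6.05260821 306.17781668]
```

View pics/scene1.png

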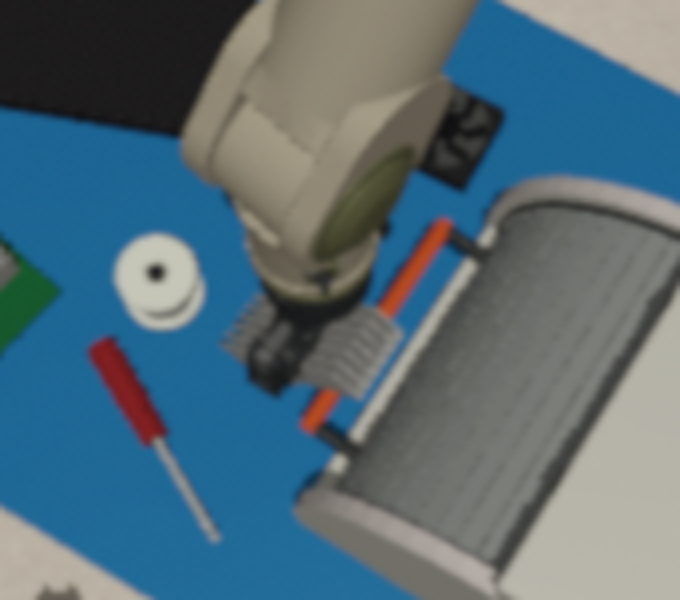

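View pics/top1.png

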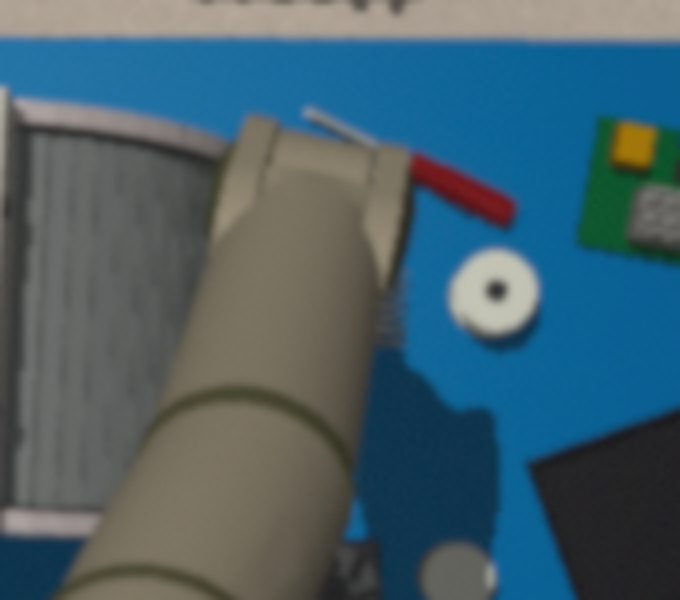

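The scene view has the gripper over the sink near (300,340) in the crop, with the far finger outside the sink's edge. Next: go down the last 49 mm and close.

```bash
python3 -m jog '[[[0,0,-20,0,1],[0,0,-35,0,1],[0,0,-44,0,1],[0,0,-49,0,1],[0,0,-49,0,1]]]' 60;  python3 -m jog '[[[0,0,0,0,0.6],[0,0,0,0,0.5],[0,0,0,0,0.4],[0,0,0,0,0.3],[0,0,0,0,0.2],[0,0,0,0,0.0],[0,0,0,0,0]]]' 90; python3 -c "
from h import *
s=env.observe();print(s['force'],s['torque'],s['grip_width'])"
```

```text
t: 3.32
tcp_pos: [604.6, 6.1, 255.6]
tcp_rot: [0.718, 0.696, -0.0, -0.0]
force: [0.5, 0.2, 0.5]
grip_width: 1.007
t: 4.2
tcp_pos: [604.5, 6.1, 256.3]
tcp_rot: [0.718, 0.696, 0.0, -0.0]
force: [-1.0, -0.4, 5.4]
grip_width: 0.688
[-0.99386046 -0.43196171  5.4087969 ] [-0.0858832   0.54165509 -0.07789138] 0.687946114921291
```

```bash
python3 -m jog '[[[0,-2,4,0,-0.2],[0,-5,10,0,-0.2],[0,-10,20,0,-0.2],[0,-15,35,0,-0.2],[0,-20,55,0,-0.2],[0,-20,80,0,-0.2],[0,-20,105,0,-0.2],[0,-20,130,0,-0.2],[0,-20,150,0,-0.2],[0,-20,160,0,-0.2],[0,-20,160,0,-0.2]]]' 90
python3 - <<'E'
from h import *
for n in("scene","top"):
    p,d=eyes.capture(n); np.savez(f"{n}2.npz",p=p,d=d)
    b=(100,250,250,420) if n=="top" else (130,280,230,400)
    cv2.imwrite(f"pics/{n}2.png",cv2.resize(p[b[0]:b[1],b[2]:b[3],::-1],None,fx=4,fy=4,interpolation=cv2.INTER_CUBIC)[:600])
s=env.observe();print(s['force'],s['torque'],s['grip_width'],s['tcp_pos'])
E
```

```text
t: 5.58
tcp_pos: [604.5, -14.1, 416.5]
tcp_rot: [0.718, 0.696, 0.001, 0.0]
force: [-1.0, 0.1, -3.6]
grip_width: 0.688
[-0.40006793 -0.9785442  -4.79044664] [0.09267224 0.03368503 0.00803781] 0.6876983477292085 [604.28568988 -13.83374689 415.18025493]
```

View pics/scene2.png

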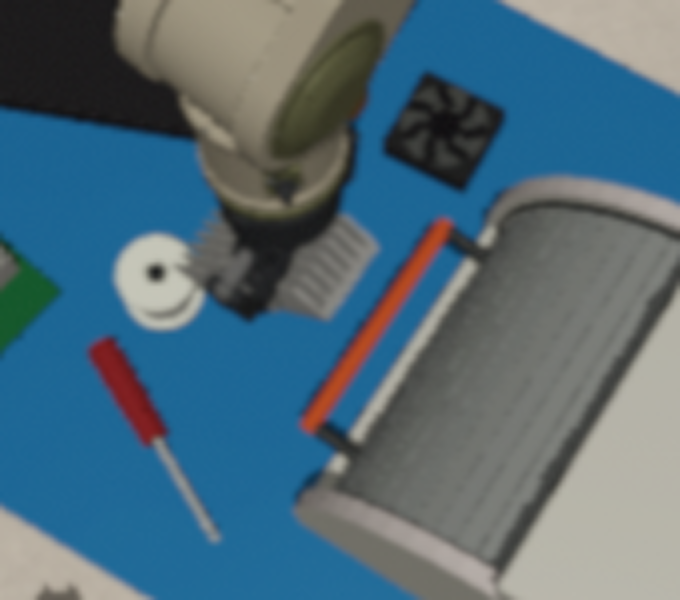

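View pics/top2.png

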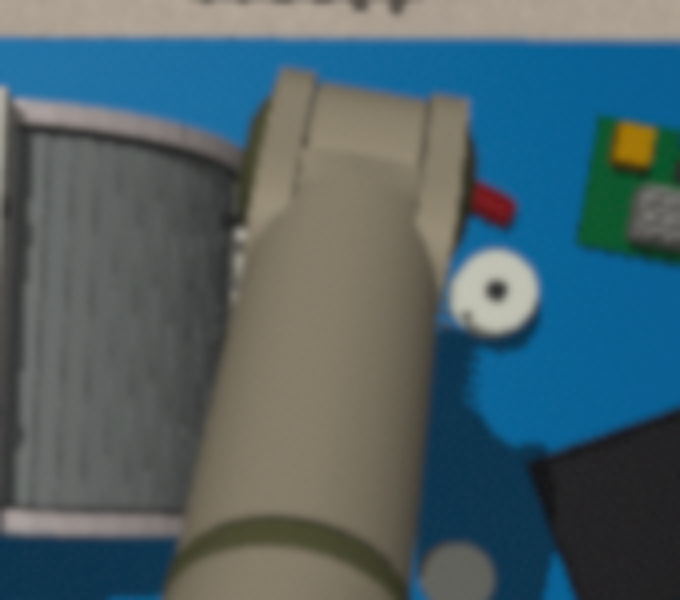

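The sink is held level with the jaws, still leaning at about its original tilt, at crop (290,260), clear of the bar; nothing else has moved. Next I'll carry it to the tray.

```bash
python3 -m jog '[[[-8,-19,0,2,-0.2],[-22,-53,0,4,-0.2],[-39,-92,0,7,-0.2],[-56,-133,0,10,-0.2],[-73,-174,0,13,-0.2],[-90,-215,-10,16,-0.2],[-107,-255,-30,19,-0.2],[-123,-293,-50,22,-0.2],[-135,-322,-75,22,-0.2],[-142.6,-338.8,-95,22,-0.2],[-142.6,-338.8,-105,22,-0.2],[-142.6,-338.8,-105,22,-0.2]]]' 90
python3 - <<'E'
from h import *
for n in("scene","top"):
    p,d=eyes.capture(n); np.savez(f"{n}3.npz",p=p,d=d)
    b=(110,260,350,520) if n=="top" else (70,220,160,330)
    cv2.imwrite(f"pics/{n}3.png",cv2.resize(p[b[0]:b[1],b[2]:b[3],::-1],None,fx=4,fy=4,interpolation=cv2.INTER_CUBIC)[:600])
s=env.observe();print(s['force'],s['torque'],s['grip_width'],s['tcp_pos'])
E
```

```text
t: 7.18
tcp_pos: [462.2, -351.8, 309.6]
tcp_rot: [0.572, 0.82, 0.0, -0.001]
force: [0.5, -0.1, -4.6]
grip_width: 0.693
[-0.01988518  0.60472446 -4.56884135] [ 0.08439122 -0.00023558 -0.02519832] 0.6902217590164563 [ 462.70254081 -351.76450601  310.87586431]
```

View pics/scene3.png

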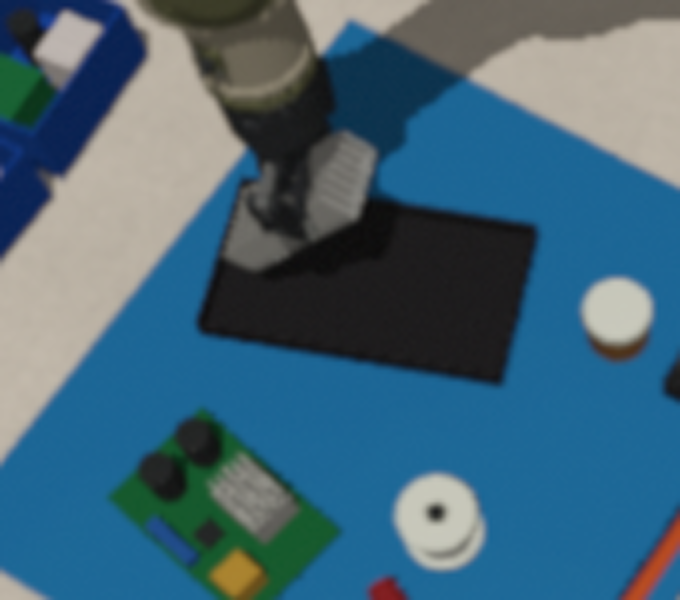

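View pics/top3.png

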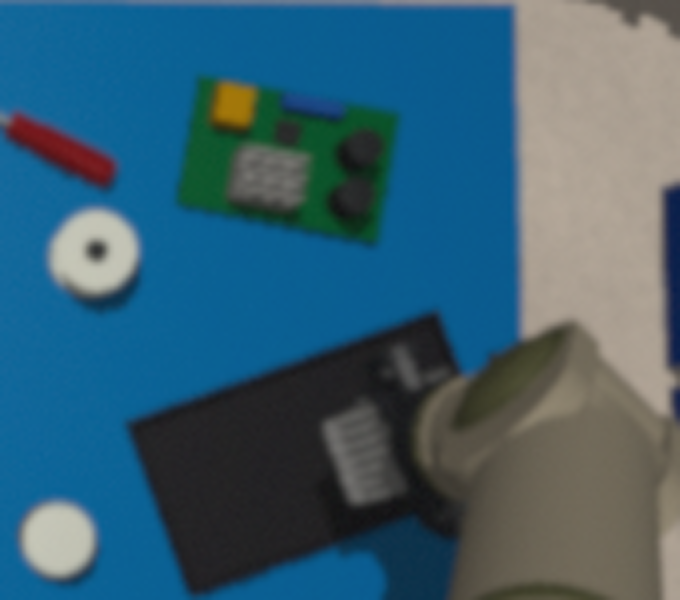

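Run:
```python
from h import *
u=np.array([-.344,.939]);v=np.array([.939,.344])
for n,b in(("top",(205,240,428,452)),("scene",(100,140,210,258))):
    z=np.load(n+"3.npz");W=cloud(n,z["d"]);q=W[b[0]:b[1],b[2]:b[3]].reshape(-1,3);c=z["p"][b[0]:b[1],b[2]:b[3]].reshape(-1,3)
    hs=cv2.cvtColor(z["p"],cv2.COLOR_RGB2HSV)[b[0]:b[1],b[2]:b[3]].reshape(-1,3)
    g=(c.max(1)>80)&(hs[:,1]<60)&(q[:,2]>30)&(q[:,2]<230);q=q[g]
    U=(q[:,:2]-[462,-352])@u;Vv=(q[:,:2]-[462,-352])@v
    for a in range(-100,80,12):
        m=(U>=a)&(U<a+12)&(abs(Vv)<45)
        if m.sum()>4: print(n,a+6,m.sum(),"z",np.percentile(q[m,2],[5,50,95]).round(),"v",Vv[m].min().round(),Vv[m].max().round())
```

```text
top 14 14 z [145. 154. 166.] v -8.0 30.0
top 26 66 z [158. 172. 200.] v -24.0 30.0
top 38 79 z [172. 184. 197.] v -27.0 30.0
top 50 50 z [179. 182. 187.] v -26.0 30.0
scene -82 24 z [65. 77. 83.] v -28.0 33.0
scene -70 39 z [62. 88. 96.] v -29.0 34.0
scene -58 30 z [ 62.  94. 104.] v -19.0 33.0
scene -46 26 z [ 78. 103. 119.] v 20.0 34.0
scene -34 19 z [ 84. 104. 118.] v 28.0 32.0
scene -22 5 z [ 94. 109. 123.] v 31.0 34.0
scene 14 49 z [149. 178. 190.] v -7.0 39.0
scene 26 92 z [167. 189. 200.] v -27.0 34.0
scene 38 91 z [175. 183. 194.] v -29.0 34.0
scene 50 46 z [175. 181. 185.] v -28.0 33.0
```

Heights along the sink give a tilt of about 48°, so it hasn't slipped, and it lines up with the tray. Next I'll lower until the edge touches.

```bash
python3 -m jog '[[[0,0,-15,0,-0.2],[0,0,-30,0,-0.2],[0,0,-40,0,-0.2],[0,0,-44,0,-0.2],[0,0,-47,0,-0.2],[0,0,-49,0,-0.2],[0,0,-49,0,-0.2]]]' 50; python3 -c "
from h import *
s=env.observe();print(s['force'],s['torque'],s['grip_width'])"
```

```text
t: 8.15
tcp_pos: [462.0, -352.7, 261.8]
tcp_rot: [0.572, 0.82, -0.0, 0.0]
force: [-0.4, 0.4, -4.5]
grip_width: 0.689
[-0.42877071  0.42025926 -4.51695154] [0.07470943 0.0178103  0.05448475] 0.6891633185821223
```

```bash
python3 -m jog '[[[0,0,-1.5,0,-0.2],[0,0,-3,0,-0.2],[0,0,-3,0,-0.2]]]' 50;python3 -m jog '[[[0,0,-1.5,0,-0.2],[0,0,-3,0,-0.2],[0,0,-3,0,-0.2]]]' 50; python3 -c "
from h import *
s=env.observe();print(s['force'],s['torque'],s['grip_width'])"
```

```text
t: 8.52
tcp_pos: [461.9, -352.4, 259.9]
tcp_rot: [0.572, 0.82, 0.0, 0.0]
force: [-3.7, 4.8, 10.7]
grip_width: 0.692
t: 8.9
tcp_pos: [461.3, -351.3, 258.4]
tcp_rot: [0.572, 0.82, 0.001, -0.001]
force: [-8.8, 13.3, 35.5]
grip_width: 0.692
[-8.84117874 13.30824387 35.52464865] [ 1.6958048   1.81078271 -0.25503976] 0.6923213036111882
```

```bash
python3 -m jog '[[[0,0,3,0,-0.2],[-1,3,3,0,-0.2],[-1,3,3,0,-0.2]]]' 20; python3 -c "
from h import *
s=env.observe();print(s['force'],s['torque'],s['grip_width'])"
```

```text
t: 9.28
tcp_pos: [461.2, -349.7, 259.0]
tcp_rot: [0.572, 0.82, -0.0, 0.001]
force: [-0.8, 0.6, 5.3]
grip_width: 0.693
[-0.81548721  0.55995155  5.32902493] [-0.1537365  -0.01807626 -0.03277947] 0.6929309893551177
```

```bash
python3 -m jog '[[[-0.8,2.3,-2,0,-0.2],[-1.6,4.6,-4,0,-0.2],[-2.5,6.9,-6,0,-0.2],[-2.5,6.9,-6,0,-0.2]]]' 20; python3 -c "
from h import *
s=env.observe();print(s['force'],s['torque'],s['grip_width'])"
```

```text
t: 9.78
tcp_pos: [458.7, -342.9, 253.6]
tcp_rot: [0.572, 0.82, 0.0, 0.001]
force: [-1.9, 2.3, 13.8]
grip_width: 0.694
[-1.9251197   2.25801748 13.84642264] [-0.21111866  0.34866427 -0.14973183] 0.6936414312367847
```

```bash
python3 -m jog '[[[-1.7,4.6,-4.3,0,-0.2],[-3.3,8.9,-8.4,0,-0.2],[-4.8,13.1,-12.9,0,-0.2],[-6.2,17,-17.6,0,-0.2],[-6.2,17,-17.6,0,-0.2]]]' 20
python3 - <<'E'
from h import *
s=env.observe();print(s['force'],s['torque'],s['grip_width'])
n="scene"
p,d=eyes.capture(n); np.savez(f"{n}4.npz",p=p,d=d)
b=(70,220,160,330)
cv2.imwrite(f"pics/{n}4.png",cv2.resize(p[b[0]:b[1],b[2]:b[3],::-1],None,fx=4,fy=4,interpolation=cv2.INTER_CUBIC)[:600])
E
```

```text
t: 10.4
tcp_pos: [452.0, -324.8, 235.1]
tcp_rot: [0.572, 0.82, 0.0, -0.001]
force: [-2.8, 5.6, 10.6]
grip_width: 0.687
[-2.79301728  5.62575719 10.60307376] [ 0.43893434  0.42402767 -0.08995194] 0.687401217837919
```

View pics/scene4.png

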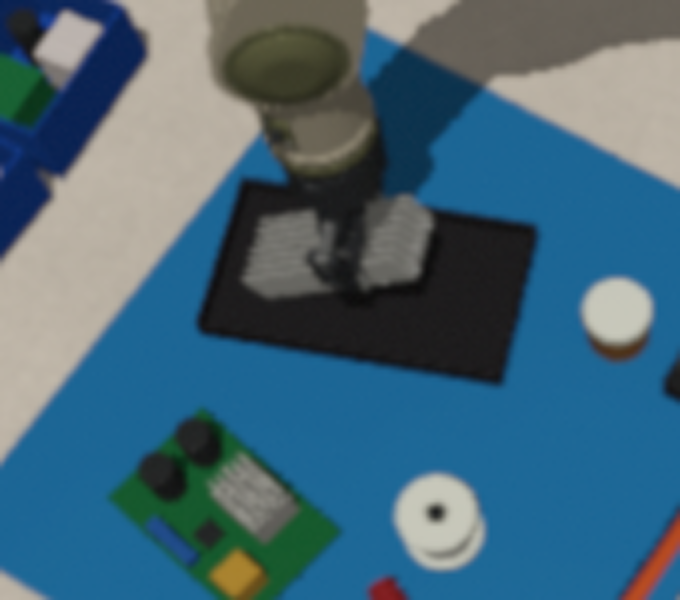

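```bash
python3 -m jog '[[[-1.4,3.8,-4.9,0,-0.2],[-2.6,7.1,-10,0,-0.2],[-3.8,10.4,-15.2,0,-0.2],[-4.9,13.3,-20.7,0,-0.2],[-5.8,16,-26.3,0,-0.2],[-6.7,18.3,-32,0,-0.2],[-6.7,18.3,-32,0,-0.2]]]' 20; python3 -c "
from h import *
s=env.observe();print(s['force'],s['torque'],s['grip_width'])"
```

```text
t: 11.32
tcp_pos: [445.5, -306.8, 202.7]
tcp_rot: [0.572, 0.82, 0.0, -0.001]
force: [-1.0, 4.6, 3.7]
grip_width: 0.688
[-0.95960906  4.63254265  3.72230644] [0.33058036 0.10208987 0.01771652] 0.6877744277325482
```

```bash
python3 -m jog '[[[-0.8,2.2,-5.9,0,-0.2],[-1.4,3.9,-11.9,0,-0.2],[-1.7,4.7,-15,0,-0.2],[-2,5.4,-18,0,-0.2],[-2.2,6,-20,0,-0.2],[-2.2,6,-20,0,-0.2]]]' 20
python3 - <<'E'
from h import *
s=env.observe();print(s['force'],s['torque'],s['grip_width'])
n="scene"
p,d=eyes.capture(n); np.savez(f"{n}5.npz",p=p,d=d)
b=(70,220,160,330)
cv2.imwrite(f"pics/{n}5.png",cv2.resize(p[b[0]:b[1],b[2]:b[3],::-1],None,fx=4,fy=4,interpolation=cv2.INTER_CUBIC)[:600])
E
```

```text
t: 12.08
tcp_pos: [443.5, -301.5, 182.9]
tcp_rot: [0.572, 0.82, -0.0, 0.0]
force: [0.1, 3.5, 1.8]
grip_width: 0.692
[0.11640345 3.54661558 1.82857553] [ 0.10209667 -0.14017987  0.06704492] 0.6918445509779028
```

View pics/scene5.png

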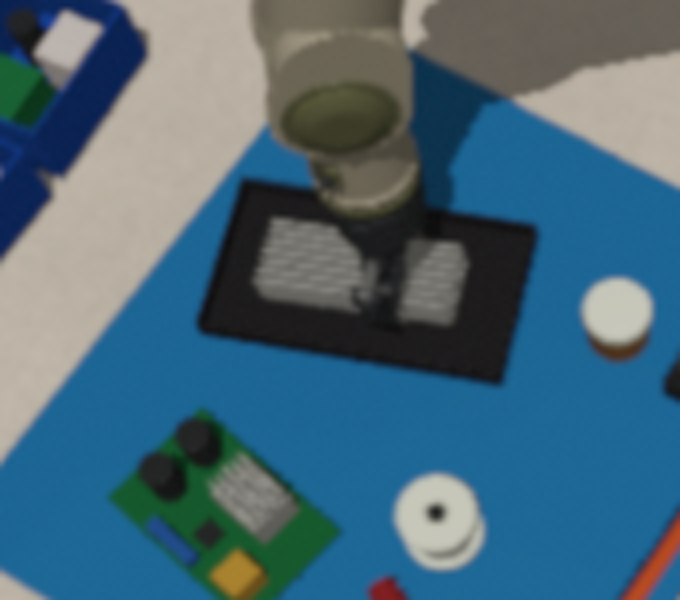

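The sink now lies almost flat in the tray. Next I'll ease down the last few millimetres, watching the force.

```bash
python3 -m jog '[[[-0.2,0.4,-1.5,0,-0.2],[-0.3,0.7,-3,0,-0.2],[-0.3,0.7,-3,0,-0.2]]]' 20
python3 - <<'E'
from h import *
s=env.observe();print(s['force'],s['torque'],s['grip_width'])
u=np.array([-.344,.939]);v=np.array([.939,.344])
for n in("scene","top"):
    p,d=eyes.capture(n);W=cloud(n,d);q=W.reshape(-1,3);c=p.reshape(-1,3).astype(int)
    U=(q[:,:2]-[455,-332])@u;V=(q[:,:2]-[455,-332])@v
    g=(abs(V)<45)&(abs(U)<120)&(q[:,2]>12)&(q[:,2]<60)&(c.max(1)>90)
    for a in range(-95,100,12):
        m=g&(U>=a)&(U<a+12)
        if m.sum()>4: print(n,a+6,m.sum(),np.percentile(q[m,2],[5,50,95]).round(1),V[m].min().round(),V[m].max().round())
E
```

```text
t: 12.5
tcp_pos: [443.2, -300.8, 180.0]
tcp_rot: [0.572, 0.82, -0.0, 0.0]
force: [-0.8, 2.7, 3.5]
grip_width: 0.691
[-0.80443793  2.7119418   3.5275861 ] [-0.0735886  -0.17097374  0.12642808] 0.6906189163932095
scene -89 30 [18.1 29.8 36.5] -27.0 33.0
scene -77 60 [19.9 30.1 37.7] -29.0 33.0
scene -65 59 [22.3 31.9 38.2] -28.0 34.0
scene -53 65 [20.5 29.9 38.8] -29.0 34.0
scene -41 64 [20.5 30.8 37.7] -29.0 33.0
scene -29 57 [20.  31.8 39.9] -23.0 34.0
scene -17 51 [20.2 30.8 39.8] -17.0 33.0
scene -5 27 [21.7 33.5 38.8] -9.0 33.0
scene 43 25 [20.  33.1 41.2] -8.0 33.0
scene 55 57 [23.  33.7 42. ] -27.0 34.0
scene 67 64 [22.4 35.1 41.4] -30.0 33.0
scene 79 62 [17.6 32.3 41.7] -28.0 34.0
top 55 38 [14.4 26.8 43.4] -29.0 29.0
top 67 51 [13.5 25.7 43.3] -29.0 29.0
top 79 12 [28.5 39.6 45.6] -20.0 28.0
```

```bash
python3 -m jog '[[[0,0,-1.5,0,-0.2],[0,0,-2.5,0,-0.2],[0,0,-2.5,0,-0.2]]]' 20
python3 - <<'E'
from h import *
s=env.observe();print(s['force'],s['torque'],s['grip_width'])
u=np.array([-.344,.939]);v=np.array([.939,.344])
for n in("scene",):
    p,d=eyes.capture(n);W=cloud(n,d);q=W.reshape(-1,3);c=p.reshape(-1,3).astype(int)
    U=(q[:,:2]-[455,-332])@u;V=(q[:,:2]-[455,-332])@v
    g=(abs(V)<45)&(abs(U)<120)&(q[:,2]>12)&(q[:,2]<60)&(c.max(1)>90)
    for a in range(-95,100,12):
        m=g&(U>=a)&(U<a+12)
        if m.sum()>4: print(n,a+6,m.sum(),np.percentile(q[m,2],[5,50,95]).round(1),V[m].min().round(),V[m].max().round())
E
```

```text
t: 12.98
tcp_pos: [443.0, -300.5, 177.4]
tcp_rot: [0.572, 0.82, 0.0, -0.0]
force: [-1.6, 3.6, 2.5]
grip_width: 0.683
[-1.55288713  3.62882814  2.50786589] [ 0.21427873 -0.13489962  0.13462301] 0.6827378343829528
scene -89 26 [20.6 28.2 39.2] -28.0 32.0
scene -77 64 [19.  29.9 38. ] -28.0 34.0
scene -65 65 [17.5 29.9 36.3] -29.0 34.0
scene -53 62 [18.7 29.6 37.9] -29.0 33.0
scene -41 68 [14.4 30.2 37.6] -28.0 34.0
scene -29 55 [19.9 30.7 36.6] -27.0 33.0
scene -17 50 [19.7 28.7 37.8] -18.0 33.0
scene -5 30 [21.3 30.4 38. ] -9.0 33.0
scene 43 25 [19.5 30.9 37.3] -17.0 33.0
scene 55 57 [19.5 31.1 37.6] -28.0 33.0
scene 67 66 [19.9 31.3 38.9] -27.0 34.0
scene 79 57 [16.8 30.6 39.4] -28.0 32.0
```

Flat within a millimetre. I'll lower by 1 mm, open, and rise.

```bash
python3 -m jog '[[[0,0,-1,0,-0.2],[0,0,-1,0,-0.2],[0,0,-1,0,0.5],[0,0,-1,0,0.8],[0,0,-1,0,1],[0,0,0,0,1],[0,0,0,0,1]]]' 20;python3 -m jog '[[[0,0,15,0,1],[0,0,45,0,1],[0,0,95,0,1],[0,0,150,0,1],[0,0,200,0,1],[30,60,230,0,1],[50,110,240,0,1],[50,110,240,0,1]]]' 20
python3 - <<'E'
from h import *
s=env.observe();print(s['force'],s['torque'],s['grip_width'])
for n in("scene","top"):
    p,d=eyes.capture(n); np.savez(f"{n}6.npz",p=p,d=d)
    cv2.imwrite(f"pics/{n}6.png",p[...,::-1])
u=np.array([-.344,.939]);v=np.array([.939,.344])
for n in("scene","top"):
    z=np.load(n+"6.npz");p,d=z["p"],z["d"];W=cloud(n,d);q=W.reshape(-1,3);c=p.reshape(-1,3).astype(int)
    U=(q[:,:2]-[455,-332])@u;V=(q[:,:2]-[455,-332])@v
    g=(abs(V)<45)&(abs(U)<120)&(q[:,2]>12)&(q[:,2]<60)&(c.max(1)>90)
    for a in range(-95,100,24):
        m=g&(U>=a)&(U<a+12)
        if m.sum()>4: print(n,a+6,m.sum(),np.percentile(q[m,2],[5,50,95]).round(1),V[m].min().round(),V[m].max().round())
E
```

```text
t: 13.9
tcp_pos: [443.1, -300.8, 177.6]
tcp_rot: [0.572, 0.82, -0.0, 0.0]
force: [0.9, -0.2, 0.2]
grip_width: 1.0
t: 14.9
tcp_pos: [494.7, -186.2, 419.4]
tcp_rot: [0.569, 0.822, 0.001, 0.001]
force: [0.3, -1.0, -0.3]
grip_width: 1.004
[ 0.26749008 -1.0251761  -0.30075875] [-0.0533729   0.02996172  0.01617621] 1.0044614017181002
scene -89 29 [20.  29.8 37.7] -28.0 32.0
scene -65 68 [19.3 29.5 37.7] -27.0 33.0
scene -41 64 [18.2 31.5 37.9] -28.0 34.0
scene -17 63 [19.1 28.6 37.2] -28.0 34.0
scene 7 60 [19.4 31.2 36.7] -29.0 33.0
```

View pics/scene6.png

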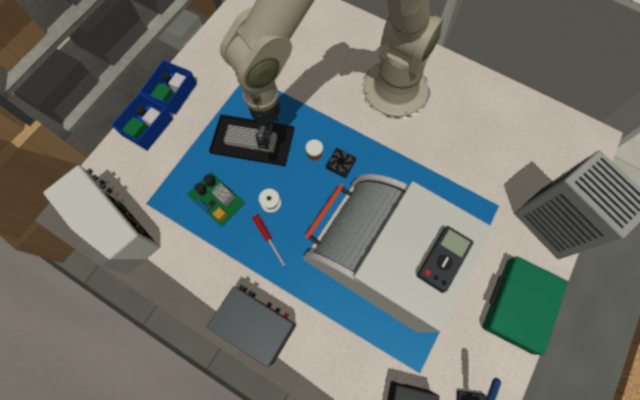

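Run:
```python
from h import *
s=env.observe();print(s['tcp_pos'],s['tcp_rot'],s['qpos'].round(2))
for n in("scene","top"):
    z=np.load(n+"6.npz");p=z["p"].astype(int);W=cloud(n,z["d"]);X,Y,Z=W[...,0],W[...,1],W[...,2]
    m=(p[...,0]>130)&(p[...,1]<130)&(p[...,2]<100)&(p[...,0]-p[...,2]>70)&(X>430)&(X<700)&(Y>-10)&(Y<70)&(Z>60)&(Z<110)
    q=W[m];print(n,m.sum(),"x",np.percentile(q[:,0],[0,1,50,99,100]).round(1),"y",np.percentile(q[:,1],[5,50,95]).round(1),"z",np.percentile(q[:,2],[5,50,95]).round(1))
    A=np.polyfit(q[:,0],q[:,1],1);print(np.degrees(np.arctan(A[0])),np.polyval(A,570))
    # hood front edge
    m=(Z>256)&(Z<268)&(Y>190)&(Y<330)&(X>440)&(X<715)
    for x0 in range(450,720,60):
        k=m&(abs(X-x0)<8);print("  hood",x0,np.percentile(Y[k],[0,2]).round(1))
```

```text
[ 492.94194775 -189.91067795  418.43784305] [5.71430724e-01 8.20650184e-01 2.42814828e-04 3.81016855e-04] [ 0.02  0.36  0.33  2.05 -0.17  0.76  0.8 ]
scene 211 x [472.4 476.7 571.6 666.9 668.6] y [24.5 30.6 36.6] z [84.7 88.4 92.2]
-1.9798692531833209 30.597612960912016
  hood 450 [218. 220.]
  hood 510 [212.6 216.6]
  hood 570 [213.5 216. ]
  hood 630 [211.6 214. ]
  hood 690 [209.2 211.5]
top 184 x [471.8 474.4 573.3 663.5 664. ] y [24.2 30.1 35.5] z [86.6 90.3 94.6]
-1.8371761022689181 30.411394772716406
  hood 450 [219.7 220.9]
  hood 510 [216.3 218.6]
  hood 570 [215.1 217. ]
  hood 630 [213.2 215.6]
  hood 690 [211.2 213.7]
```

The sink lies flat in the tray at about (250,137). The bar is measured at (570, 30.5, 85), yaw 88.2°, and I'll approach it with the jaws partly open so the inner finger clears the slats.

```bash
python3 -m jog '[[[8,20,0,8,-0.3],[16,46,0,16,-0.3],[25,72,0,24,-0.3],[34,98,0,32,-0.3],[43,124,0,40,-0.3],[52,150,-10,48,-0.3],[61,176,-30,56,-0.3],[70,200,-50,63,-0.3],[76.9,215,-75,68.1,-0.3],[76.9,219.5,-92,68.1,-0.3],[76.9,219.5,-92,68.1,-0.3]]]' 30
python3 - <<'E'
from h import *
s=env.observe();print(s['tcp_pos'],s['tcp_rot'],s['qpos'].round(2),s['grip_width'],s['force'])
for n in("scene","top"):
    p,d=eyes.capture(n)
    b=(100,250,250,420) if n=="top" else (130,280,230,400)
    cv2.imwrite(f"pics/{n}7.png",cv2.resize(p[b[0]:b[1],b[2]:b[3],::-1],None,fx=4,fy=4,interpolation=cv2.INTER_CUBIC)[:600])
E
```

```text
t: 16.38
tcp_pos: [569.3, 27.3, 324.4]
tcp_rot: [0.017, 1.0, -0.001, -0.001]
force: [-0.0, -0.6, 0.2]
grip_width: 0.352
[569.33785813  27.3295803  324.42190269] [ 1.67991226e-02  9.99857599e-01 -5.73308308e-04 -1.49750609e-03] [-0.13  0.52 -0.02  2.03  0.02  0.59  1.37] 0.3522768568740215 [-0.00386288 -0.61732429  0.23092984]
```

View pics/scene7.png

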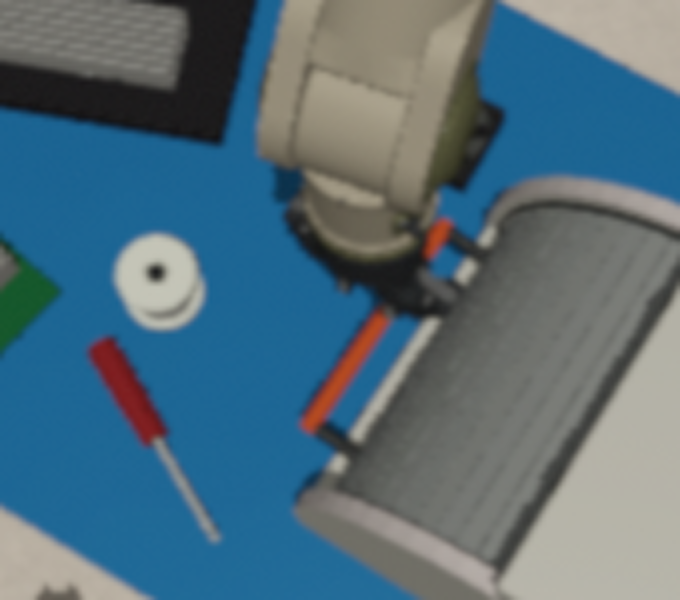

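The gripper is over the bar's middle, near crop (400,290). Next I'll lower and close.

```bash
python3 -m jog '[[[0,1,-25,0,-0.3],[0,1,-50,0,-0.3],[0,1,-66,0,-0.3],[0,1,-76,0,-0.3],[0,1,-80.6,0,-0.3],[0,1,-80.6,0,-0.3]]]' 30; python3 -c "
from h import *
s=env.observe();print(s['force'],s['torque'],s['grip_width'])"
```

```text
t: 17.23
tcp_pos: [570.1, 29.7, 245.2]
tcp_rot: [0.015, 1.0, -0.0, 0.0]
force: [0.1, 1.0, 0.1]
grip_width: 0.349
[0.14471633 0.9957645  0.07333326] [-0.03328153  0.01990239 -0.06694451] 0.3485251868579606
```

```bash
python3 -m jog '[[[0,0,0,0,-0.5],[0,0,0,0,-0.7],[0,0,0,0,-0.9],[0,0,0,0,-1],[0,0,0,0,-1]]]' 30; python3 -c "
from h import *
s=env.observe();print(s['force'],s['torque'],s['grip_width'])"
```

```text
t: 17.85
tcp_pos: [570.1, 29.8, 245.5]
tcp_rot: [0.015, 1.0, 0.0, 0.0]
force: [-0.6, -0.1, 6.1]
grip_width: 0.153
[-0.5726489  -0.10653843  6.12654925] [ 0.09081654  0.19866962 -0.04313601] 0.15295069702239594
```

```bash
python3 -m jog '[[[0,0.5,2,0,-1],[0,2,7.3,0,-1],[0,4.3,14.8,0,-1],[0,6.8,22.3,0,-1],[0,6.8,22.3,0,-1]]]' 40; python3 -c "
from h import *
s=env.observe();print(s['force'],s['torque'],s['grip_width'])"
```

```text
t: 18.48
tcp_pos: [570.2, 36.6, 268.2]
tcp_rot: [0.015, 1.0, 0.0, 0.001]
force: [3.1, -1.9, -1.7]
grip_width: 0.149
[ 3.07243544 -1.88967014 -1.69584555] [-0.77211563 -0.77884473 -0.00129896] 0.14897474264241442
```

```bash
python3 -m jog '[[[0.1,2.9,7.4,0,-1],[0.2,5.9,14.6,0,-1],[0.3,9.3,21.8,0,-1],[0.4,12.9,28.8,0,-1],[0.5,16.7,35.8,0,-1],[0.6,20.7,42.5,0,-1],[0.8,25,49.1,0,-1],[0.9,29.6,55.5,0,-1],[1.1,34.3,61.8,0,-1],[1.3,39.3,68,0,-1],[1.3,39.3,68,0,-1]]]' 40; python3 -c "
from h import *
s=env.observe();print(s['force'],s['torque'],s['grip_width'])"
```

```text
t: 19.85
tcp_pos: [571.5, 74.3, 336.3]
tcp_rot: [0.016, 1.0, -0.001, 0.001]
force: [3.4, -8.6, 4.8]
grip_width: 0.144
[ 3.44247967 -8.58664797  4.82657912] [-1.9969765  -0.58859843  0.03544134] 0.14413057780087207
```

```bash
python3 -m jog '[[[0.2,5.2,5.9,0,-1],[0.3,10.5,11.7,0,-1],[0.5,16.1,17.3,0,-1],[0.7,21.9,22.7,0,-1],[0.9,27.8,27.8,0,-1],[1.1,34,32.8,0,-1],[1.3,40.3,37.5,0,-1],[1.5,46.7,42.1,0,-1],[1.5,46.7,42.1,0,-1]]]' 40; python3 -c "
from h import *
s=env.observe();print(s['force'],s['torque'],s['grip_width'])"
```

```text
t: 20.98
tcp_pos: [573.0, 119.2, 379.6]
tcp_rot: [0.016, 1.0, -0.002, 0.001]
force: [-0.9, -14.2, 18.3]
grip_width: 0.147
[ -0.94424522 -14.18046426  18.33864382] [-3.4131505   0.24834094 -0.00777668] 0.14657997708623388
```

```bash
python3 -m jog '[[[0,2,3.5,0,-1],[0.2,5.4,6.3,0,-1],[0.4,12.2,10.3,0,-1],[0.6,19,14.4,0,-1],[0.6,19,14.4,0,-1]]]' 40
python3 - <<'E'
from h import *
s=env.observe();print(s['force'],s['torque'],s['grip_width'])
for n in("scene","top"):
    p,d=eyes.capture(n)
    b=(100,250,230,400) if n=="top" else (130,280,270,440)
    cv2.imwrite(f"pics/{n}8.png",cv2.resize(p[b[0]:b[1],b[2]:b[3],::-1],None,fx=4,fy=4,interpolation=cv2.INTER_CUBIC)[:600])
E
```

```text
t: 21.6
tcp_pos: [573.6, 139.9, 393.7]
tcp_rot: [0.016, 1.0, -0.001, 0.001]
force: [0.5, -9.1, 14.3]
grip_width: 0.143
[ 0.50532571 -9.14361412 14.30791793] [-2.15122285  0.06550444 -0.02294034] 0.14301419191834838
```

View pics/scene8.png

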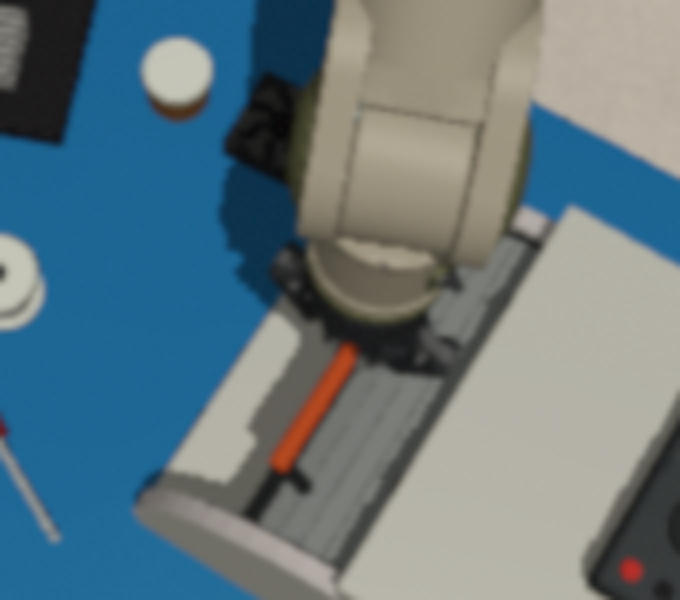

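Bar raised to about 62° (scene crop (320,400)), clear of the hood. Next: release it, check it holds, then reposition in front.

```bash
python3 -m jog '[[[0,-0.6,1.2,0,-1],[0,-0.6,1.2,0,-0.6],[0,-0.6,1.2,0,-0.2],[0,-0.6,1.2,0,-0.1],[0,-0.6,1.2,0,-0.1]]]' 40; python3 -c "
from h import *
s=env.observe();print(s['force'],s['torque'],s['grip_width'],s['tcp_pos'])"; python3 -m jog '[[[0,0,15,0,-0.1],[0,0,40,0,-0.1],[0,-10,60,0,-0.1],[0,-50,62,0,-0.6],[0,-70,62,0,-1],[0,-70,62,0,-1]]]' 40;python3 - <<'E'
from h import *
s=env.observe();print(s['force'],s['grip_width'],s['tcp_pos'])
for n in("scene","top"):
    p,d=eyes.capture(n);z=dict(p=p,d=d)
    b=(100,250,230,400) if n=="top" else (130,280,270,440)
    cv2.imwrite(f"pics/{n}9.png",cv2.resize(p[b[0]:b[1],b[2]:b[3],::-1],None,fx=4,fy=4,interpolation=cv2.INTER_CUBIC)[:600])
    p=p.astype(int);W=cloud(n,d);X,Y,Z=W[...,0],W[...,1],W[...,2]
    m=(p[...,0]>130)&(p[...,1]<130)&(p[...,2]<100)&(p[...,0]-p[...,2]>70)&(X>430)&(X<700)&(Y>50)&(Y<240)&(Z>60)&(Z<280)
    q=W[m]
    if len(q):print(n,m.sum(),"x",np.percentile(q[:,0],[0,50,100]).round(1),"y",np.percentile(q[:,1],[5,50,95]).round(1),"z",np.percentile(q[:,2],[5,50,95]).round(1))
E
```

```text
t: 22.32
tcp_pos: [573.2, 141.2, 392.8]
tcp_rot: [0.015, 1.0, -0.0, -0.0]
force: [-1.2, -0.4, -0.7]
grip_width: 0.451
[-1.15057144 -0.4142451  -0.69345624] [-0.01753099 -0.02013143  0.0106613 ] 0.45051999364690615 [573.22396334 141.17123723 392.81173171]
t: 23.08
tcp_pos: [573.4, 69.6, 455.3]
tcp_rot: [0.017, 1.0, -0.0, 0.0]
force: [-0.1, 0.5, -0.5]
grip_width: -0.0
[-0.05165411  0.51898376 -0.54489017] -0.00027855928370528897 [573.37747865  69.55786829 455.34652813]
scene 338 x [451.2 577.8 672.9] y [133.  139.9 146. ] z [226.4 231.3 235. ]
top 20 x [474.9 484.5 502.2] y [143.3 146.1 149.4] z [228.9 233.  235. ]
```

View pics/scene9.png

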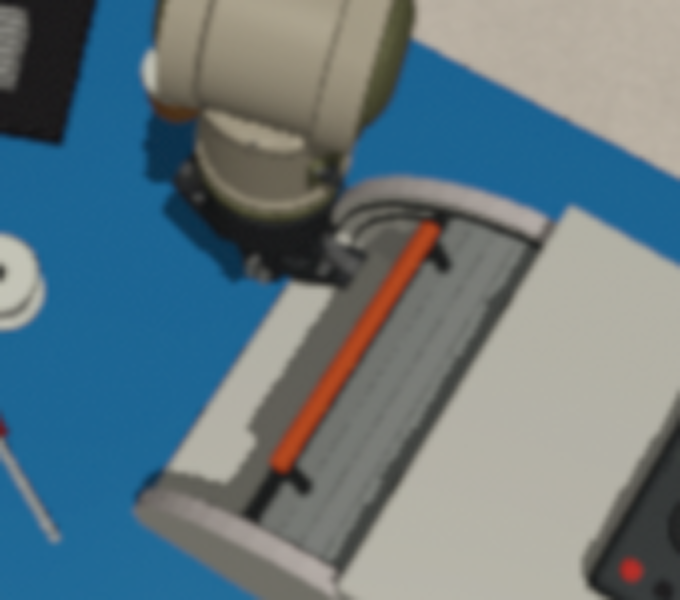

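The bar stays put at y≈141, z≈230. Next: lower the closed fingers in front of it and push.

```bash
python3 -m jog '[[[0,0,-30,0,-1],[0,10,-55,0,-1],[0,25,-60,0,-1],[0.3,38,-60,0,-1],[0.4,44,-60,0,-1],[0.5,50,-60,0,-1],[0.6,55,-60,0,-1],[0.7,60,-58,0,-1],[0.8,65,-56,0,-1],[0.8,65,-56,0,-1]]]' 40; python3 -c "
from h import *
s=env.observe();print(s['force'],s['torque'],s['tcp_pos'])"
```

```text
t: 24.42
tcp_pos: [574.8, 134.0, 401.2]
tcp_rot: [0.016, 1.0, -0.001, 0.002]
force: [-0.9, -7.0, 11.0]
grip_width: -0.002
[-0.93098989 -7.04220871 11.0069767 ] [-1.29016941  0.1929381   0.02028442] [574.76539506 134.02929546 401.21535947]
```

```bash
python3 -m jog '[[[0,2,4,0,-1],[0.1,7,6,0,-1],[0.2,12,8,0,-1],[0.4,17,10,0,-1],[0.5,22,11.5,0,-1],[0.6,27,13,0,-1],[0.6,27,13,0,-1]]]' 40
python3 - <<'E'
from h import *
s=env.observe();print(s['force'],s['torque'],s['tcp_pos'])
for n in("scene","top"):
    p,d=eyes.capture(n)
    b=(100,250,230,400) if n=="top" else (130,280,270,440)
    cv2.imwrite(f"pics/{n}10.png",cv2.resize(p[b[0]:b[1],b[2]:b[3],::-1],None,fx=4,fy=4,interpolation=cv2.INTER_CUBIC)[:600])
    p=p.astype(int);W=cloud(n,d);X,Y,Z=W[...,0],W[...,1],W[...,2]
    m=(p[...,0]>130)&(p[...,1]<130)&(p[...,2]<100)&(p[...,0]-p[...,2]>70)&(X>460)&(X<700)&(Y>50)&(Y<240)&(Z>60)&(Z<280)
    q=W[m]
    if len(q):
        A=np.polyfit(q[:,0],q[:,1],1)
        print(n,m.sum(),"y@573",np.polyval(A,573),"y",np.percentile(q[:,1],[5,50,95]).round(1),"z",np.percentile(q[:,2],[5,50,95]).round(1))
E
```

```text
t: 25.3
tcp_pos: [574.5, 164.0, 411.8]
tcp_rot: [0.014, 1.0, 0.0, -0.0]
force: [-0.2, -0.1, 0.7]
grip_width: 0.0
[-0.20981145 -0.13665486  0.69371633] [-0.04139974 -0.00866712  0.01639973] [574.53989021 163.99842871 411.77471618]
scene 165 y@573 185.06828381607406 y [177. 183. 188.] z [245.8 250.  253.4]
```

View pics/scene10.png

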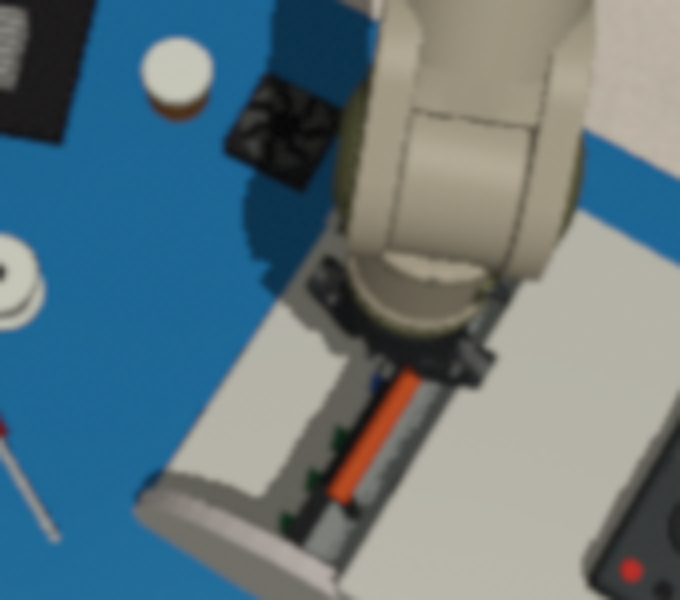

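The bar is near y 185, with about 17 mm to go. I'll finish slowly until it meets the buffers.

```bash
python3 -m jog '[[[0,3,1,0,-1],[0.1,5.5,1.6,0,-1],[0.2,8,2.2,0,-1],[0.3,10.5,2.8,0,-1],[0.4,13,3.4,0,-1],[0.5,15,3.8,0,-1],[0.5,15,3.8,0,-1]]]' 40; python3 -m jog '[[[0,1,0.2,0,-1],[0,2,0.4,0,-1],[0,2,0.4,0,-1]]]' 40;  python3 -m jog '[[[0,1,0.2,0,-1],[0,2,0.4,0,-1],[0,2,0.4,0,-1]]]' 40
python3 - <<'E'
from h import *
s=env.observe();print(s['force'],s['torque'],s['tcp_pos'])
n="scene"
p,d=eyes.capture(n)
b=(130,280,270,440)
cv2.imwrite(f"pics/{n}11.png",cv2.resize(p[b[0]:b[1],b[2]:b[3],::-1],None,fx=4,fy=4,interpolation=cv2.INTER_CUBIC)[:600])
p=p.astype(int);W=cloud(n,d);X,Y,Z=W[...,0],W[...,1],W[...,2]
m=(p[...,0]>130)&(p[...,1]<130)&(p[...,2]<100)&(p[...,0]-p[...,2]>70)&(X>460)&(X<700)&(Y>50)&(Y<240)&(Z>60)&(Z<280)
q=W[m];A=np.polyfit(q[:,0],q[:,1],1)
print(n,m.sum(),"y@573",np.polyval(A,573),"y",np.percentile(q[:,1],[5,50,95]).round(1),"z",np.percentile(q[:,2],[5,50,95]).round(1))
E
```

```text
t: 26.28
tcp_pos: [575.4, 178.3, 415.8]
tcp_rot: [0.015, 1.0, 0.0, 0.0]
force: [-0.8, 0.0, -0.1]
grip_width: -0.004
t: 26.65
tcp_pos: [575.3, 180.0, 416.2]
tcp_rot: [0.015, 1.0, 0.0, 0.0]
force: [-0.3, 0.8, -0.6]
grip_width: -0.002
t: 27.02
tcp_pos: [575.3, 182.1, 416.6]
tcp_rot: [0.015, 1.0, 0.0, 0.0]
force: [0.1, -0.3, 0.1]
grip_width: 0.003
[ 0.0844102  -0.32733201  0.05236013] [-0.00346988 -0.01623908 -0.01338555] [575.28437029 182.12961764 416.60873534]
scene 178 y@573 202.94606897671218 y [194.8 200.7 206.2] z [248.2 255.1 258. ]
```

View pics/scene11.png

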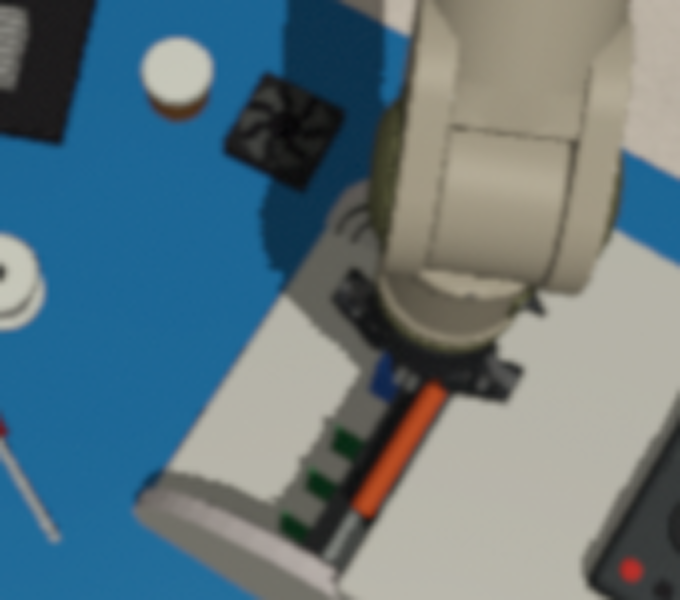

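```bash
for i in 1 2; do python3 -m jog '[[[0,0.7,0,0,-1],[0,1.5,0,0,-1],[0,1.5,0,0,-1]]]' 40; done
```

```text
t: 27.45
tcp_pos: [575.3, 182.7, 416.6]
tcp_rot: [0.015, 1.0, -0.001, -0.0]
force: [-0.6, -4.3, 2.4]
grip_width: -0.003
t: 27.82
tcp_pos: [575.3, 183.1, 416.5]
tcp_rot: [0.016, 1.0, -0.001, -0.0]
force: [-1.2, -9.3, 3.0]
grip_width: -0.002
```

Force is building stiffly: bar against the buffers. One more small push, then back off and check.

```bash
python3 -m jog '[[[0,1,0,0,-1],[0,1.5,0,0,-1],[0,1.5,0,0,-1],[0,1.5,0,0,-1]]]' 40; python3 -m jog '[[[0,-2,0,0,-1],[0,-6,0,0,-1],[0,-15,0,0,-1],[0,-35,0,0,-1],[-20,-75,20,0,-1],[-40,-130,60,0,-1],[-40,-180,100,0,-1],[-40,-180,100,0,-1]]]' 40
python3 - <<'E'
from h import *
s=env.observe();print(s['force'],s['torque'],s['tcp_pos'])
for n in("scene","top"):
    p,d=eyes.capture(n); np.savez(f"{n}12.npz",p=p,d=d)
    cv2.imwrite(f"pics/{n}12.png",p[...,::-1])
    p=p.astype(int);W=cloud(n,d);X,Y,Z=W[...,0],W[...,1],W[...,2]
    m=(p[...,0]>130)&(p[...,1]<130)&(p[...,2]<100)&(p[...,0]-p[...,2]>70)&(X>460)&(X<700)&(Y>50)&(Y<240)&(Z>60)&(Z<280)
    q=W[m]
    if len(q)<5: continue
    A=np.polyfit(q[:,0],q[:,1],1)
    print(n,m.sum(),"y@573",np.polyval(A,573),"y",np.percentile(q[:,1],[5,50,95]).round(1),"z",np.percentile(q[:,2],[5,50,95]).round(1))
E
```

```text
t: 28.32
tcp_pos: [575.4, 183.5, 416.5]
tcp_rot: [0.016, 1.0, -0.002, -0.001]
force: [-1.3, -12.3, 4.5]
grip_width: 0.001
t: 29.32
tcp_pos: [534.9, 1.7, 519.4]
tcp_rot: [0.018, 1.0, -0.0, 0.002]
force: [0.1, 2.1, -0.7]
grip_width: -0.002
[ 0.12884492  2.1156706  -0.73667284] [0.05839753 0.01414051 0.00830493] [534.85807534   1.72558787 519.44644808]
scene 356 y@573 202.84207056981725 y [195.9 202.6 209.2] z [209.5 254.7 257.7]
top 280 y@573 202.86660687642205 y [196.9 202.9 208.7] z [253.1 256.1 259.4]
```

View pics/scene12.png

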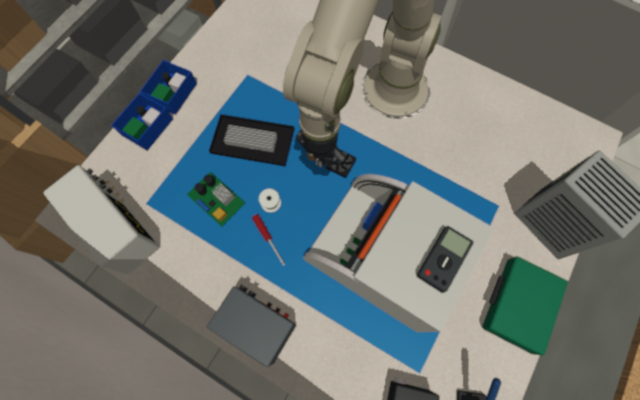

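View pics/top12.png

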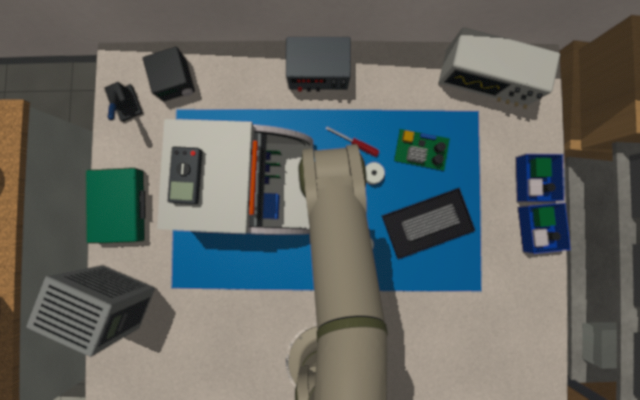

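Both views show the open cabinet, with the bar against the hood (top (253,178)) and the sink in the tray (top (430,221)). I'll let the arm come to rest, make a last check, then hand in.

```bash
python3 -m jog '[[[0,0,0,0,-1],[0,0,0,0,-1],[0,0,0,0,-1],[0,0,0,0,-1],[0,0,0,0,-1],[0,0,0,0,-1]]]'
python3 - <<'E'
from h import *
u=np.array([-.344,.939]);v=np.array([.939,.344])
for n in("scene","top"):
    p,d=eyes.capture(n);W=cloud(n,d);q=W.reshape(-1,3);c=p.reshape(-1,3).astype(int)
    U=(q[:,:2]-[455,-332])@u;V=(q[:,:2]-[455,-332])@v
    g=(abs(V)<45)&(abs(U)<120)&(q[:,2]>12)&(q[:,2]<60)&(c.max(1)>90)
    print(n,"U",U[g].min(),U[g].max(),"V",V[g].min(),V[g].max())
    for a in (-80,-40,0,40,70):
        m=g&(U>=a)&(U<a+12); print(a,np.percentile(q[m,2],[50,95]).round(1))
    pi=p.astype(int);X,Y,Z=W[...,0],W[...,1],W[...,2]
    m=(pi[...,0]>130)&(pi[...,1]<130)&(pi[...,0]-pi[...,2]>70)&(X>460)&(X<700)&(Y>50)&(Y<240)&(Z>230)&(Z<280)
    print("bar",np.median(W[m],0))
    # bystander change vs first image
    p0=np.load(n+"0.npz")["p"].astype(int)
    df=np.abs(p0-pi).max(2)
    for nm,(x,y,r) in dict(spool=(374,173,10),driver=(352,140,12),board=(421,149,20),meter=(184,175,22),jar=(364,245,9),fan=(333,247,9)).items():
        if n=="top": print(nm,np.percentile(df[y-r:y+r,x-r:x+r],[50,90]))
print(env.observe()['t'],env.observe()['dq'].round(3))
env.sign_off()
E
```

```text
t: 30.18
tcp_pos: [535.3, 6.5, 516.6]
tcp_rot: [0.015, 1.0, 0.0, 0.0]
force: [0.2, -0.4, 0.4]
grip_width: -0.0
scene U -89.11713260762602 82.95904823481294 V -30.22056514960974 33.95613586730339
-80 [29.3 38.1]
-40 [29.1 37.9]
0 [30.5 37.2]
40 [29.2 36.4]
70 [30.2 37.8]
bar [582.30336152 202.27462134 254.88759   ]
top U -83.21275746561236 79.30000771015966 V -29.173478441448335 29.790746312526483
-80 [33.8 40.9]
-40 [33.7 40.8]
0 [30.9 38.2]
40 [34.1 40.2]
70 [35.4 38.1]
bar [574.99066577 202.84478026 256.27366205]
spool [4.  5.1]
driver [ 3.  92.5]
board [2. 4.]
meter [3. 4.]
jar [ 91. 109.]
fan [85. 98.]
30.275 [ 0.001 -0.     0.001 -0.002 -0.002  0.001 -0.001]
the job is handed in; nothing more can be done
```

The heat sink now lies flat and fins up, roughly centred in the black tray. The shutter is fully open, with its bar against the hood buffers. I handed the job in at about 30 s.

- **Heat sink:** I pinched it by its sides, carried it to the tray and tipped it flat about its lower edge. That edge met the tray floor harder than intended: force peaked at about 35 N, so I backed off and used a lighter grip. The last depth check put the top within about 2 mm of level along its length.
- **Shutter:** I raised it by the bar to about 0.84 rad. Sideways force there reached about 23 N, so I corrected the arc by about 2 mm. I let go, saw it hold, then pushed it slowly until the force rose to about 12 N at the buffers. After I backed off, both cameras put the bar at y ≈ 202–203 mm, unchanged about a second later and about 4 mm by measurement from the hood (5 mm expected).
- **Other things:** In the top camera the spool, board and multimeter show no change. For the jar and fan that comparison failed because the arm was blocking the view. The jar and fan looked undisturbed in the scene pictures taken while pushing the shutter. The driver comparison also showed change in part of its area. I put this down to the arm at the edge of that view, since the driver looks in place in the final pictures.

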